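# Sweep the setting rings through the gate into the slot

### The job

Three small steel setting rings lie loose on the sorting tray. With the fingers, push them along the tray, one at a time in any order, through the narrow gate between the two posts and into the slot behind it, until all three lie flat and wholly inside the slot, past the gate. Only push: do not pick any ring up, tip it or let it ride up on another, and leave the big ring and everything else where it is.

Things in the scene. Friction and masses are not known exactly. Their poses are not given: they have to be found in the camera images.
- tray: fixed sorting tray: 5 mm wooden plate on the bench, no rim. Origin on its underside (plate top z = 5 mm); x points the way the rings travel through the gate (roughly to the robot's right), y across, z up. Open part where rings lie: x -210 to 0 mm, y -130 to 130 mm; the full width goes on to x = 100 mm, then a 100 mm wide tongue carries the slot to x = 200 mm
- gate (a point): point on the plate's top midway between the two gate posts (at tray x = 34, y = 0), axes as the tray's. Posts: round, 12 mm diameter, 18 mm tall, at y = +-34 mm here, so 56 mm clear. Funnel wings 6 mm thick, 16 mm tall run from the posts out and back to tray x = 2, y = +-62 mm. A ring is wholly past the gate when its centre is more than 26 mm beyond this point along x
- slot_end (a point): point on the plate's top at the middle of the end stop's face (at tray x = 190, y = 0). The slot runs from just behind the posts (tray x = 40 mm) to here, 62 mm wide between two rails 8 mm thick and 16 mm tall; open on top, floor is the plate. It holds three rings in a row with 18 mm to spare: a later ring pushes the earlier ones on
- ring_a: small plain steel setting ring lying flat on the tray: 44 mm outside diameter, 14 mm tall, bore about 14 mm, 0.11 kg (one of three alike). Origin at the centre of its underside, z up; its own yaw means nothing
- ring_b: small plain steel setting ring lying flat on the tray: 44 mm outside diameter, 14 mm tall, bore about 14 mm, 0.11 kg (one of three alike). Origin at the centre of its underside, z up; its own yaw means nothing
- ring_c: small plain steel setting ring lying flat on the tray: 44 mm outside diameter, 14 mm tall, bore about 14 mm, 0.11 kg (one of three alike). Origin at the centre of its underside, z up; its own yaw means nothing
- big_ring: bystander: large dark setting ring lying flat on the tray, 70 mm outside diameter, 18 mm tall, too wide for the gate. It may lie at any of the four places where rings lie. Origin at the centre of its underside
- bush: bystander: flanged steel bush standing on the tray beside the slot, flange 50 mm diameter, barrel 34 mm diameter, 35 mm tall. Origin at the centre of its underside
- caliper: bystander: caliper lying behind the tray, 72 x 230 x 19 mm, long along its y. Origin at the centre of its underside
- round_tin: bystander: round tin, white with a dark blue lid, 62 mm diameter, 27 mm tall, to the right of the tray. Origin at the centre of its underside
Not all that is in view belongs to the job. Leave any red look-alike of the ring_c alone.

How it is judged:
By the outcome, as a careful person would: the job done as asked, in the order asked, and still so for the second after the job is handed in, with the robot touching nothing.
It also fails if it takes over 64 s, if anything falls off the work surface, if the arm or the gripper's body presses on something with over 40 N, if the wrist force passes 120 N, or if a joint passes its speed limit or range.

### The arm

A 6-joint arm with a two-finger parallel gripper is mounted at the origin on a cart in front of the work surface, level with it; the furniture and walls round the work are solid. World frame = base frame: x ahead of the robot, y to its left, z up, the work surface at z = 0. Lengths are in mm, angles in rad, forces in N, time in s.
With the tool pointing down it reaches from about 350 to 775 mm from the base axis. Payload 7.3 kg.
Tool frame: the origin (TCP) lies between the finger pads; the fingertips stand 8 mm ahead of it and the grasp point (between the pads) lies 11 mm behind it; y points along the fingers, z is the direction in which the jaws open and shut, and the axes are right-handed (so a half turn about y gives the same grasp; the last joint's range is limited). The gripper opens to 92 mm and grips with 3 to 60 N. Pads are 19 mm wide; open, the fingers measure 130 mm over their backs; the gripper's body (75 mm by 190 mm) begins 47 mm behind the grasp point.
Start: joints at [-1.432, 0.342, 1.524, -0, 1.275, -0.146], TCP at [147.529, -503.864, 234.741] pointing down, gripper open.
Joint ranges: [-2.53, 2.53], [-0.77, 2.02], [0.04, 2.7], [-1, 4.14], [0.28, 2.66], [-3.11, 3.11]. Speed limits (rad/s): [2.57, 2.57, 3.14, 3.14, 3.14, 3.14].

### API

Orientations are given as [roll, pitch, yaw] about the fixed x, y, z axes, in that order (R = Rz(yaw) Ry(pitch) Rx(roll)).
In Python, from plant import bot, vision, job gives the robot as it stands. The module is installed in compiled form; this text tells all that it offers.
- The arm moves only by the tool arm_command, never from a script. Its argument "deltas" is a list of rows, each a list of 4 numbers: the shift along the tool's x, y, z in m, then the turn about the tool's y in degrees. In form: [[x, y, z, twist], ...]. A call has 1 to 5 rows; each row shifts and turns the commanded pose from where the row before left it, along the tool's axes as they then stand; what a row does not reach is not made up. A row lasts 1/10 s, in which the tool goes at most 50 mm and 8.59 degrees, less where a joint would pass 70% of its speed; a pose out of reach is approached as far as the arm can. A call is refused whole if a number of a shift passes 0.05 or a number of a turn 8.59, either way. A call with a gripper value outside its range is refused whole. "claw" is the closure in counts, from 0 (fully open) to 255 (shut), set as the call begins (left out, the last holds). The fingers move at their own pace and stop on an object; the grip force is fixed at half the most. Time passes only in rows, so rows that do not move let the fingers close. It gives the time, the measured TCP pose, the force and the opening at its end, in the units of the state.
- bot.get_obs(): the state, without advancing time (a new reading comes with each control period).
- vision.capture(name): name is "scene" or "top"; returns a dict with "img" (400x640x3 uint8, red, green, blue), "camera_matrix" (3x3 intrinsics, pixels), "world_to_cam" (4x4, takes a point from world to camera coordinates). Camera axes: x right, y down, z forward; pixel columns grow to the right and rows downward; lengths in mm; the calibration is good to about 2 mm. A picture is of the moment at which its call begins. There is no depth.
- job.close_job(): hands the job in, once; it reports no verdict.
Trained networks look in a picture, given as the dict that the camera call returned (one of the last four; its "shot" number tells which), for a name from the list of things; names that differ only in an ending like _2 or _b are one class to them, and where a whole thing is asked for, a point or a joint stands for the part that bears it (a point fixed in the world has none). Each returns a list of dicts, best first, with "confidence" (0 to 1); they miss things now and then, are a little off and sometimes report something else, mostly with a low value. They report only what shows in the picture. A call takes as long as a camera call. They do not tell look-alikes from the thing itself.
- vision.find_in(picture, name): "xyz" ([x, y, z] in mm, in the coordinates of the camera as it stood for that picture, good to about 4 mm: the middle of the surface that is visible of it).
- vision.regions_of(picture, name): "mask" (400x640 bool, what is visible of it).
The state is a dict: "time": time; "joint_positions": joint angles; "dq": joint speeds; "tau": joint torques, N m; "tool_pos": TCP position; "tcp_rot": TCP orientation; "contact_force": force on the tool from outside, world axes, zero at the start; "moment": the same for the moment, N m; "grip_width": finger opening in mm.
Only numpy, scipy, OpenCV 4.12 (cv2) and the standard library are available. Lean on these libraries where they do the work, as an engineer would, in place of code of your own. Each camera call takes 0.05 s, during which the arm holds its last target. There are 200 camera calls.

## Working session

There is one attempt and no reset: what is moved stays moved. The work goes in short steps, Python scripts to look and compute and a tool call to move; the robot and the scene stay as the last step left them, time stands still between calls to the robot, and variables do not carry over. Pictures are saved under pics/ and viewed, about 8 in all and at most 12, crops included, and the job is handed in when it is done.

Besides the shell and the picture viewer there is one more tool, called after "Call:" as name(argument=value, ...), one argument or row to a line, values as JSON. arm_command: Moves the arm, as the interface text tells. Its arguments: {"type":"object","properties":{"deltas":{"type":"array","items":{"type":"array","items":{"type":"number"}}},"claw":{"type":"number"}},"required":["deltas"]}

```bash
mkdir -p pics
cat > h.py <<'E'
import numpy as np, cv2
from plant import bot, vision, job
def cap(n): return vision.capture(n)
def px2w(c,u,v,z):
    K=np.array(c["camera_matrix"]);T=np.array(c["world_to_cam"]);R=T[:3,:3];t=T[:3,3]
    o=-R.T@t; d=R.T@np.linalg.solve(K,[u,v,1.]); return o+d*(z-o[2])/d[2]
def w2px(c,p):
    T=np.array(c["world_to_cam"]);q=np.array(c["camera_matrix"])@(T[:3,:3]@np.array(p,float)+T[:3,3]); return q[:2]/q[2]
def c2w(c,p):
    T=np.array(c["world_to_cam"]); return T[:3,:3].T@(np.array(p)-T[:3,3])
def save(c,n): cv2.imwrite("pics/"+n,c["img"][:,:,::-1])
E
python3 - <<'E'
from h import *
o=bot.get_obs();print({k:np.round(o[k],3).tolist() for k in o})
for n in("scene","top"):
    c=cap(n);save(c,n+"0.png")
    print(n,np.linalg.inv(c["world_to_cam"]).round(2).tolist())
    for k in("ring_a","big_ring","gate","slot_end","tray","bush","caliper","round_tin"):
        try:
            for d in vision.find_in(c,k):
                w=c2w(c,d["xyz"]);print(k,round(d["confidence"],2),w.round(),w2px(c,w).round())
        except Exception as e: print(k,e)
E
```

```text
{'time': 0.0, 'joint_positions': [-1.432, 0.343, 1.525, -0.0, 1.275, -0.146], 'dq': [0.0, -0.002, 0.001, 0.001, -0.002, -0.0], 'tau': [0.001, -43.124, -24.422, 0.072, 0.056, -0.0], 'tool_pos': [147.457, -503.463, 234.038], 'tcp_rot': [-1.572, 0.0, -2.857], 'contact_force': [-0.408, -0.486, 0.484], 'moment': [0.022, -0.05, 0.002], 'grip_width': 91.554}
scene [[-0.54, -0.52, 0.66, -36.6], [-0.84, 0.35, -0.4, 469.42], [-0.02, -0.78, -0.63, 638.9], [0.0, 0.0, 0.0, 1.0]]
ring_a 0.92 [457. 318.  20.] [254. 282.]
ring_a 0.74 [527. 336.  19.] [232. 264.]
ring_a 0.7 [433. 216.  19.] [304. 268.]
ring_a 0.46 [699. -23.  11.] [328. 172.]
big_ring 0.8 [605. 256.  19.] [251. 228.]
gate 0.8 [510. 235.   4.] [278. 254.]
slot_end 0.89 [508. 234.   1.] [279. 255.]
tray 0.85 [507. 229.   2.] [282. 254.]
bush 0.59 [622. 136.  22.] [292. 205.]
bush 0.26 [602. 257.  18.] [251. 229.]
caliper 0.72 [755. 187.  10.] [251. 188.]
top [[-0.01, -0.98, 0.18, 380.56], [-1.0, 0.02, 0.02, 64.62], [-0.02, -0.18, -0.98, 1156.86], [0.0, 0.0, 0.0, 1.0]]
ring_a 0.68 [437. 214.  17.] [279. 261.]
ring_a 0.62 [539. 332.  16.] [234. 223.]
ring_a 0.58 [707. -22.  15.] [367. 158.]
ring_a 0.46 [454. 315.  20.] [239. 255.]
big_ring 0.64 [630. 127.  11.] [312. 188.]
big_ring 0.6 [610. 259.  22.] [262. 195.]
gate 0.65 [523. 207.   3.] [282. 229.]
slot_end 0.97 [527. 203.   6.] [284. 227.]
tray 0.56 [521. 202.   6.] [284. 229.]
bush 0.76 [631. 127.   8.] [312. 188.]
caliper 0.55 [762. 183.   9.] [291. 141.]
round_tin 0.64 [ 427. -176.   25.] [432. 263.]
```

Run:
```python
import cv2
a=cv2.imread("pics/top0.png")[110:310,190:450];cv2.imwrite("pics/t1.png",cv2.resize(a,None,fx=3,fy=3,interpolation=cv2.INTER_CUBIC))
a=cv2.imread("pics/scene0.png")[130:350,150:420];cv2.imwrite("pics/s1.png",cv2.resize(a,None,fx=2.7,fy=2.7,interpolation=cv2.INTER_CUBIC))
```

```text
(no output)
```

View pics/t1.png

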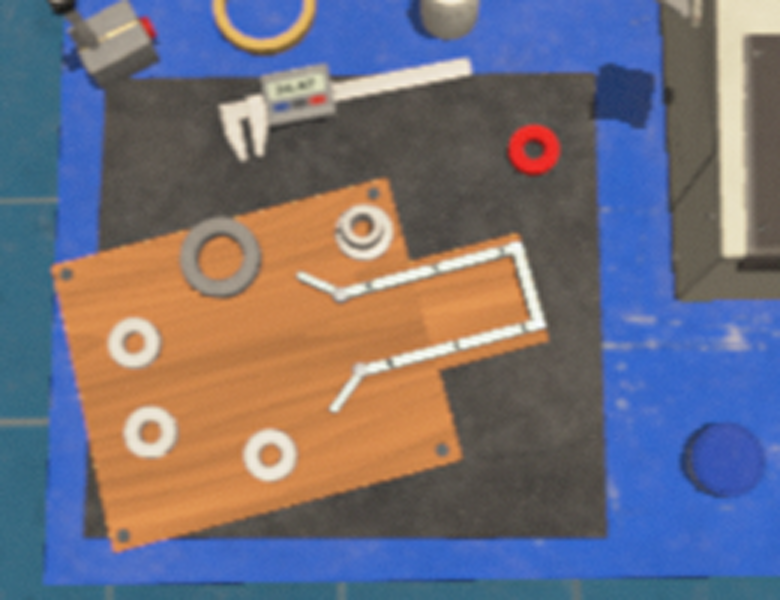

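View pics/s1.png

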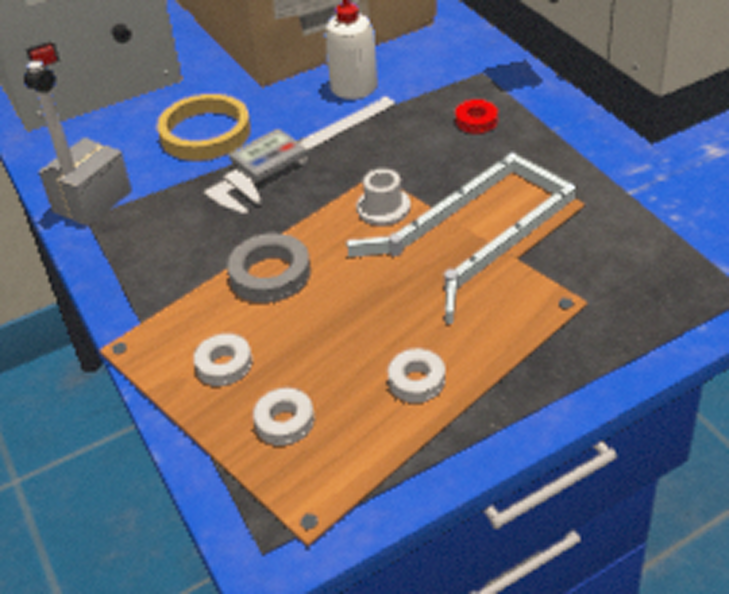

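Both views show the three white rings, the big ring, the gate and slot (open towards the left), and the red look-alike at the far right. Post tops are at about top px (304,208) and (310,233).

```bash
cat >> h.py <<'E'
def tray_fit(c):
    from scipy.optimize import least_squares
    P=[(52,268,-210,130,5),(113,550,-210,-130,5),(388,178,100,130,5),(462,458,100,-130,5),(341,295,34,34,23),(361,368,34,-34,23),(521,240,196,37,21),(545,325,196,-37,21)]
    A=np.array([[*px2w(c,190+u/3-.33,110+v/3-.33,z)[:2],x,y] for u,v,x,y,z in P])
    f=lambda p:(np.c_[np.cos(p[2])*A[:,2]-np.sin(p[2])*A[:,3]+p[0]-A[:,0],np.sin(p[2])*A[:,2]+np.cos(p[2])*A[:,3]+p[1]-A[:,1]]).ravel()
    r=least_squares(f,[540,200,-1.31]);return r.x,f(r.x).reshape(-1,2)
def circ(c,m,z=19):
    k,_=cv2.findContours(m.astype(np.uint8),cv2.RETR_EXTERNAL,cv2.CHAIN_APPROX_NONE)
    k=max(k,key=cv2.contourArea)[:,0]
    w=np.array([px2w(c,u,v,z)[:2] for u,v in k]).astype(np.float32)
    q,r=cv2.minEnclosingCircle(w);M=w.mean(0);return np.array(q),r
E
python3 - <<'E'
from h import *
c=cap("top");p,r=tray_fit(c);print(p,r.round(1).tolist());np.save("tray.npy",p)
def tt(w):
    d=np.array(w)[:2]-p[:2];C,S=np.cos(p[2]),np.sin(p[2]);return np.array([C*d[0]+S*d[1],-S*d[0]+C*d[1]])
s=cap("scene")
for n,cc in(("top",c),("scene",s)):
  for nm,z in(("ring_a",19),("big_ring",23)):
    for d in vision.regions_of(cc,nm):
        q,rr=circ(cc,d["mask"],z);print(n,nm,round(d["confidence"],2),q.round(1),round(rr,1),"tray",tt(q).round(1))
E
```

```text
[533.630691   173.47944108  -1.32547831] [[2.9, 0.5], [-2.4, -1.3], [1.6, 0.3], [-0.6, -1.8], [1.2, -0.3], [-0.8, 0.1], [-2.8, 1.0], [0.8, 1.5]]
top ring_a 0.68 [438. 211.] 22.7 tray [-59.6 -83.7]
top ring_a 0.51 [535.4 330.8] 23.1 tray [-152.2   39.9]
top ring_a 0.5 [701.1 -20.8] 25.0 tray [229.1 115.3]
top ring_a 0.47 [458.1 314.8] 23.2 tray [-155.5  -38.9]
top big_ring 0.67 [609.2 257.6] 38.1 tray [-63.3  93.7]
scene ring_a 0.81 [432.3 216.9] 28.1 tray [-66.7 -87.8]
scene ring_a 0.78 [529.1 333.7] 27.3 tray [-156.6   34.5]
scene ring_a 0.61 [454.6 317.1] 25.9 tray [-158.5  -41.8]
scene big_ring 0.73 [601.5 261.5] 42.8 tray [-68.9  87.2]
```

Call:
arm_command(
  deltas=[
    [-0.0314,0,-0.0327,2.2],
    [-0.0314,0,-0.0327,0],
    [-0.0314,0,-0.0327,0],
    [-0.0314,0,-0.0327,0],
    [-0.0314,0,-0.0327,0],
  ],
  claw=188,
)

```text
time: 1.7
tool_pos: [258.9, -304.6, 234.8]
tcp_rot: [-1.57, 0.0, -2.896]
contact_force: [1.0, 0.3, 0.5]
grip_width: 56.1
```

Call:
arm_command(
  deltas=[
    [-0.0314,0,-0.0327,0],
    [-0.0314,0,-0.0327,0],
    [-0.0314,0,-0.0327,0],
    [-0.0314,0,-0.0327,0],
    [-0.0156,0,-0.0411,0],
  ],
)

```text
time: 2.2
tool_pos: [355.0, -103.7, 235.0]
tcp_rot: [-1.57, 0.002, -2.895]
contact_force: [0.8, 0.5, 0.1]
grip_width: 24.6
```

Call:
arm_command(
  deltas=[
    [-0.0156,0,-0.0411,0],
    [-0.0156,0,-0.0411,0],
    [-0.0156,0,-0.0411,0],
    [-0.0156,0,-0.0411,0],
    [-0.0156,0,-0.0411,0],
  ],
)

```text
time: 2.7
tool_pos: [378.8, 115.2, 235.0]
tcp_rot: [-1.57, 0.001, -2.895]
contact_force: [0.9, 0.2, -0.6]
grip_width: 24.2
```

Call:
arm_command(
  deltas=[
    [-0.0156,0,-0.0411,0],
    [-0.0156,0,-0.0411,0],
    [0,0.03,0,0],
    [0,0.03,0,0],
    [0,0,0,0],
  ],
)

```text
time: 3.2
tool_pos: [386.7, 200.3, 171.8]
tcp_rot: [-1.57, -0.007, -2.894]
contact_force: [-0.8, -0.3, 0.1]
grip_width: 24.1
```

```bash
cat >> h.py <<'E'
from scipy.spatial.transform import Rotation as Ro
def to_tray(w):
    p=np.load("tray.npy");d=np.array(w)[:2]-p[:2];C,S=np.cos(p[2]),np.sin(p[2]);return np.array([C*d[0]+S*d[1],-S*d[0]+C*d[1]])
def stat():
    o=bot.get_obs();print("t",round(o["time"],2),"tray",to_tray(o["tool_pos"]).round(1),"z",round(o["tool_pos"][2],1),"rot",np.round(o["tcp_rot"],3),"F",np.round(o["contact_force"],1),"w",round(o["grip_width"],1))
def rings(*names):
    for n in names or("top",):
        c=cap(n)
        for d in vision.regions_of(c,"ring_a"):
            q,r=circ(c,d["mask"]);print(n,round(d["confidence"],2),round(r,1),"tray",to_tray(q).round(1))
    return c
E
python3 -c "
from h import *
stat()"
```

```text
t 3.2 tray [ -61.7 -136. ] z 171.8 rot [-1.57  -0.007 -2.894] F [-0.8 -0.3  0.1] w 24.1
```

Call:
arm_command(
  deltas=[
    [0,0.04,0.002,0],
    [0,0.04,0,0],
    [0,0.04,0,0],
    [0,0.02,0,0],
    [0,0.012,0,0],
  ],
)

```text
time: 3.7
tool_pos: [389.9, 198.4, 22.1]
tcp_rot: [-1.571, -0.001, -2.896]
contact_force: [0.2, -0.6, 0.1]
grip_width: 23.9
```

Run:
```python
from h import *
stat()
c=rings();save(c,"t2.png")
a=c["img"][190:290,210:340,::-1];cv2.imwrite("pics/t2c.png",cv2.resize(a,None,fx=5,fy=5,interpolation=cv2.INTER_CUBIC))
stat()
```

```text
t 3.7 tray [ -59.  -133.3] z 22.1 rot [-1.571e+00 -1.000e-03 -2.896e+00] F [ 0.2 -0.6  0.1] w 23.9
top 0.76 22.9 tray [229.5 115.6]
top 0.63 22.8 tray [-152.7   41. ]
top 0.52 23.5 tray [-154.4  -40.3]
t 3.8 tray [ -59.  -133.5] z 22.4 rot [-1.571e+00 -2.000e-03 -2.896e+00] F [-0.5 -0.1 -0.4] w 24.1
```

View pics/t2c.png

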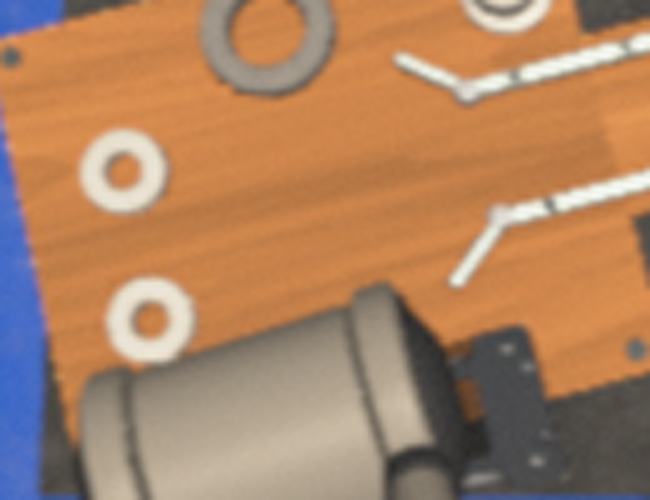

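The arm hides ring A from the top; rings B and C are untouched at about (123,172) and (150,320) in the crop. Now I'll push A sideways in +y.

Call:
arm_command(
  deltas=[
    [0,0.005,0,0],
    [-0.01,0,0,0],
    [-0.01,0,0,0],
    [-0.01,0,0,0],
    [-0.01,0,0,0],
  ],
)

```text
time: 4.3
tool_pos: [429.4, 208.7, 18.1]
tcp_rot: [-1.571, 0.0, -2.895]
contact_force: [-2.5, -0.2, 1.6]
grip_width: 24.1
```

Call:
arm_command(
  deltas=[
    [-0.01,0,0,0],
    [-0.01,0,0,0],
    [-0.01,0,0,0],
    [-0.01,0,0,0],
    [-0.01,0,0,0],
  ],
)

```text
time: 4.8
tool_pos: [477.6, 220.8, 17.6]
tcp_rot: [-1.571, -0.0, -2.895]
contact_force: [-3.2, -1.4, 2.0]
grip_width: 23.9
```

Call:
arm_command(
  deltas=[
    [-0.009,0,0,0],
    [-0.006,0,0,0],
    [0,0,0,0],
  ],
)

```text
time: 5.1
tool_pos: [492.7, 224.6, 17.7]
tcp_rot: [-1.571, 0.002, -2.895]
contact_force: [-0.4, 0.1, 0.5]
grip_width: 24.7
```

Run:
```python
from h import *
stat()
c=rings("scene");save(c,"s2.png")
a=c["img"][200:330,190:380,::-1];cv2.imwrite("pics/s2c.png",cv2.resize(a,None,fx=4,fy=4,interpolation=cv2.INTER_CUBIC))
```

```text
t 5.1 tray [-59.5 -27.3] z 17.7 rot [-1.571e+00  2.000e-03 -2.895e+00] F [-0.4  0.1  0.5] w 24.7
scene 0.81 25.8 tray [-160.3  -42. ]
scene 0.57 25.6 tray [217.  107.4]
```

View pics/s2c.png

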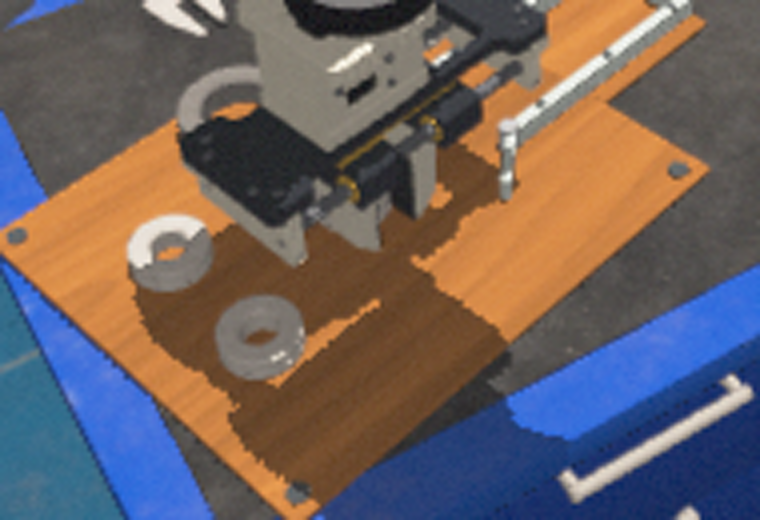

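The fingers hide ring A, and B and C are undisturbed. Next I'll back off, lift, move behind A and twist -90°.

Call:
arm_command(
  deltas=[
    [0.012,0,0,0],
    [0,-0.03,0,0],
    [0,-0.03,0,0],
    [-0.02,0,-0.025,0],
    [-0.0193,0,-0.025,0],
  ],
)

```text
time: 5.7
tool_pos: [506.6, 279.9, 79.2]
tcp_rot: [-1.571, 0.003, -2.897]
contact_force: [0.3, -0.7, 0.4]
grip_width: 24.1
```

Call:
arm_command(
  deltas=[
    [0,0,0,-8.18],
    [0,0,0,-8.18],
    [0,0,0,-8.18],
    [0,0,0,-8.18],
    [0,0,0,-8.18],
  ],
)

```text
time: 6.2
tool_pos: [505.5, 279.4, 77.5]
tcp_rot: [-1.571, -0.0, -2.175]
contact_force: [-1.0, 0.1, -0.1]
grip_width: 24.7
```

Call:
arm_command(
  deltas=[
    [0,0,0,-8.18],
    [0,0,0,-8.18],
    [0,0,0,-8.18],
    [0,0,0,-8.18],
    [0,0,0,-8.18],
  ],
)

```text
time: 6.7
tool_pos: [505.5, 279.4, 77.6]
tcp_rot: [-1.571, -0.0, -1.462]
contact_force: [-0.7, 0.1, -0.2]
grip_width: 23.9
```

Call:
arm_command(
  deltas=[
    [0,0,0,-8.2],
    [0,0,0,0],
    [0,0,0,0],
  ],
)

```text
time: 7.0
tool_pos: [505.6, 279.4, 77.6]
tcp_rot: [-1.571, -0.0, -1.328]
contact_force: [-0.0, -0.0, 0.4]
grip_width: 24.1
```

Run:
```python
from h import *
stat()
c=rings("scene","top");save(c,"t3.png")
a=c["img"][180:280,210:340,::-1];cv2.imwrite("pics/t3c.png",cv2.resize(a,None,fx=5,fy=5,interpolation=cv2.INTER_CUBIC))
```

```text
t 7.0 tray [-109.6   -1.5] z 77.6 rot [-1.571 -0.    -1.328] F [-0.  -0.   0.4] w 24.1
scene 0.76 23.0 tray [-64.5  -9.2]
scene 0.67 25.7 tray [-160.3  -42.9]
scene 0.61 29.2 tray [217.7 106.1]
scene 0.57 25.9 tray [-157.1   35.3]
scene 0.41 227.7 tray [-28.3  -9.7]
top 0.77 23.8 tray [229.  116.3]
top 0.52 23.2 tray [-58.7  -0.5]
```

View pics/t3c.png

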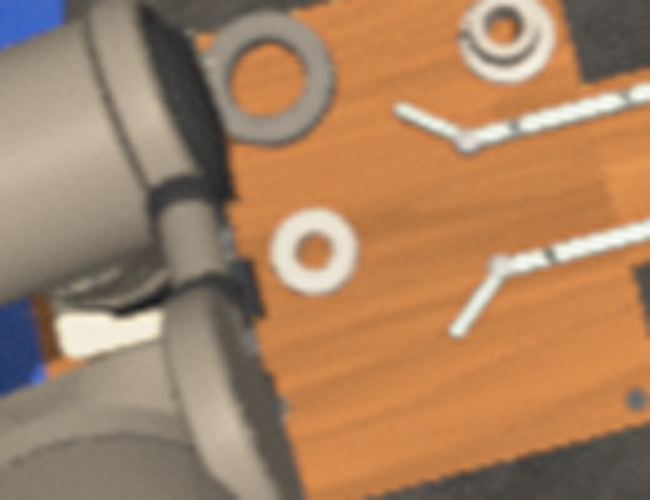

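Ring A is now at (-59, 0) in front of the gate, with the fingers behind it. I'll lower and push it in.

Call:
arm_command(
  deltas=[
    [0,0.03,0.0015,0],
    [0,0.02,0,0],
    [0,0.01,0,0],
    [0.01,0,0,0],
    [0.01,0,0,0],
  ],
)

```text
time: 7.7
tool_pos: [512.6, 259.9, 18.2]
tcp_rot: [-1.57, -0.0, -1.324]
contact_force: [0.0, 0.3, 0.2]
grip_width: 24.3
```

Call:
arm_command(
  deltas=[
    [0.01,0,0,0],
    [0.01,0,0,0],
    [0.01,0,0,0],
    [0.01,0,0,0],
    [0.01,0,0,0],
  ],
)

```text
time: 8.2
tool_pos: [524.7, 211.2, 18.1]
tcp_rot: [-1.57, 0.0, -1.325]
contact_force: [-0.5, 1.2, 2.5]
grip_width: 24.3
```

Call:
arm_command(
  deltas=[
    [0.01,0,0,0],
    [0.01,0,0,0],
    [0,0,0,0],
  ],
)

```text
time: 8.5
tool_pos: [529.5, 191.1, 17.6]
tcp_rot: [-1.571, -0.001, -1.326]
contact_force: [-0.4, 1.1, -0.3]
grip_width: 24.2
```

Call:
arm_command(
  deltas=[
    [0,0,0,0],
    [0,0,0,0],
    [0.01,0,0,0],
    [0.01,0,0,0],
  ],
  claw=227,
)

```text
time: 8.9
tool_pos: [533.9, 172.8, 17.6]
tcp_rot: [-1.571, -0.0, -1.323]
contact_force: [0.6, -0.1, -0.4]
grip_width: 10.1
```

Run:
```python
from h import *
stat()
c=rings("top")
```

```text
t 8.9 tray [0.7 0.1] z 17.6 rot [-1.571 -0.    -1.323] F [ 0.6 -0.1 -0.4] w 10.1
top 0.76 23.1 tray [229.5 115.3]
top 0.6 21.4 tray [-159.3  -38.8]
top 0.54 23.5 tray [-153.7   38.9]
```

Call:
arm_command(
  deltas=[
    [0.009,0,0,0],
    [0.009,0,0,0],
    [0.009,0,0,0],
    [0.008,0,0,0],
    [0,0,0,0],
  ],
)

```text
time: 9.5
tool_pos: [543.0, 137.9, 17.7]
tcp_rot: [-1.571, -0.0, -1.326]
contact_force: [-0.3, -0.6, -0.9]
grip_width: 10.1
```

Call:
arm_command(
  deltas=[
    [-0.02,0,0,0],
    [-0.04,0,0,0],
    [0,-0.03,0,0],
    [0,-0.03,0,0],
    [-0.03,0,0,0],
  ],
  claw=188,
)

```text
time: 10.0
tool_pos: [523.7, 225.6, 81.7]
tcp_rot: [-1.563, -0.001, -1.327]
contact_force: [0.4, -0.3, 0.0]
grip_width: 24.4
```

Call:
arm_command(
  deltas=[
    [-0.03,0,0,0],
    [-0.03,0,0.01,0],
    [-0.03,0,0.01,0],
    [-0.03,0,0.01,0],
    [-0.024,0,0.009,0],
  ],
)

```text
time: 10.5
tool_pos: [523.0, 377.4, 77.7]
tcp_rot: [-1.571, 0.0, -1.324]
contact_force: [0.9, -0.4, -0.5]
grip_width: 24.1
```

Run:
```python
from h import *
c=rings("top");save(c,"t4.png");stat()
a=c["img"][150:280,210:380,::-1];cv2.imwrite("pics/t4c.png",cv2.resize(a,None,fx=4.5,fy=4.5,interpolation=cv2.INTER_CUBIC))
```

```text
top 0.77 20.9 tray [66.4 -0.8]
top 0.62 22.3 tray [-155.5  -39.9]
top 0.48 22.4 tray [229.5 116.5]
top 0.45 22.9 tray [-152.2   40.1]
t 10.6 tray [-201.7   39.5] z 77.5 rot [-1.570e+00  1.000e-03 -1.321e+00] F [-0.2  0.5 -0.7] w 23.8
```

View pics/t4c.png

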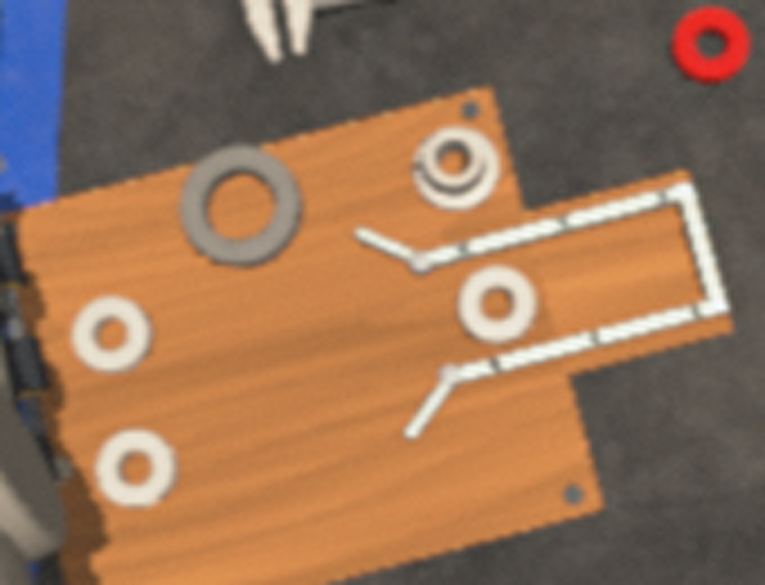

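Ring A lies in the slot at (66,-1), and the fingers are behind ring B. Pushing B diagonally to the centreline.

Call:
arm_command(
  deltas=[
    [0,0.03,0.0005,0],
    [0,0.02,0,0],
    [0,0.01,0,0],
    [0.01,0,0,0],
    [0.01,0,0,0],
  ],
)

```text
time: 11.1
tool_pos: [529.2, 355.5, 18.3]
tcp_rot: [-1.57, -0.0, -1.324]
contact_force: [-0.1, -0.5, 0.7]
grip_width: 24.2
```

Call:
arm_command(
  deltas=[
    [0.01,0,-0.003,0],
    [0.01,0,-0.003,0],
    [0.01,0,-0.003,0],
    [0.01,0,-0.003,0],
    [0.01,0,-0.003,0],
  ],
)

```text
time: 11.6
tool_pos: [526.6, 303.6, 18.3]
tcp_rot: [-1.57, 0.0, -1.324]
contact_force: [0.5, 1.9, 2.0]
grip_width: 23.9
```

Call:
arm_command(
  deltas=[
    [0.01,0,-0.003,0],
    [0.01,0,-0.003,0],
    [0.01,0,-0.003,0],
    [0.01,0,-0.003,0],
    [0.01,0,-0.003,0],
  ],
)

```text
time: 12.1
tool_pos: [523.9, 251.2, 17.7]
tcp_rot: [-1.571, -0.0, -1.324]
contact_force: [0.3, 2.4, 3.1]
grip_width: 23.6
```

Call:
arm_command(
  deltas=[
    [0.01,0,-0.003,0],
    [0.01,0,-0.003,0],
    [0.01,0,-0.003,0],
    [0.01,0,-0.001,0],
    [0.01,0,0,0],
  ],
)

```text
time: 12.6
tool_pos: [526.2, 200.2, 17.6]
tcp_rot: [-1.572, -0.0, -1.324]
contact_force: [-0.8, 2.8, 2.4]
grip_width: 24.2
```

Call:
arm_command(
  deltas=[
    [0.01,0,0,0],
    [0,0,0,0],
  ],
)

```text
time: 12.8
tool_pos: [529.1, 189.8, 17.4]
tcp_rot: [-1.572, -0.001, -1.326]
contact_force: [-0.5, 0.2, 0.0]
grip_width: 23.7
```

Run:
```python
from h import *
c=rings("top","scene");stat()
```

```text
top 0.56 23.5 tray [68.4  0.2]
top 0.46 22.8 tray [229.8 115.4]
scene 0.61 25.8 tray [-160.2  -42.4]
scene 0.43 27.7 tray [217.8 109.3]
t 13.0 tray [-18.6  -0.4] z 17.4 rot [-1.571 -0.    -1.324] F [ 0.2 -0.9  0.4] w 24.1
```

Call:
arm_command(
  deltas=[
    [0,0,0,0],
    [0,0,0,0],
    [0.009,0,0,0],
    [0.009,0,0,0],
    [0.009,0,0,0],
  ],
  claw=227,
)

```text
time: 13.5
tool_pos: [535.6, 164.4, 17.6]
tcp_rot: [-1.571, -0.0, -1.324]
contact_force: [-0.9, 1.8, -0.6]
grip_width: 10.3
```

Call:
arm_command(
  deltas=[
    [0.009,0,0,0],
    [0.009,0,0,0],
    [0.009,0,0,0],
    [0,0,0,0],
  ],
)

```text
time: 13.9
tool_pos: [542.6, 137.6, 17.8]
tcp_rot: [-1.57, -0.001, -1.326]
contact_force: [-0.2, 1.1, 0.6]
grip_width: 10.2
```

Call:
arm_command(
  deltas=[
    [-0.02,0,0,0],
    [-0.04,0,0,0],
    [0,-0.03,0,0],
    [0,-0.03,0,0],
    [-0.03,0,0,0],
  ],
  claw=188,
)

```text
time: 14.4
tool_pos: [523.3, 225.5, 81.7]
tcp_rot: [-1.563, -0.001, -1.327]
contact_force: [0.1, 1.0, 0.2]
grip_width: 24.2
```

Call:
arm_command(
  deltas=[
    [-0.03,0,0,0],
    [-0.03,0,-0.01,0],
    [-0.03,0,-0.01,0],
    [-0.03,0,-0.01,0],
    [-0.026,0,-0.0095,0],
  ],
)

```text
time: 14.9
tool_pos: [445.3, 359.5, 77.8]
tcp_rot: [-1.57, -0.0, -1.324]
contact_force: [1.0, -0.2, -0.6]
grip_width: 23.9
```

Run:
```python
from h import *
c=rings("top");save(c,"t5.png");stat()
a=c["img"][150:280,210:380,::-1];cv2.imwrite("pics/t5c.png",cv2.resize(a,None,fx=4.5,fy=4.5,interpolation=cv2.INTER_CUBIC))
```

```text
top 0.79 22.3 tray [-155.6  -38.9]
top 0.75 22.1 tray [111.1  -1. ]
top 0.7 21.7 tray [67.5 -2.5]
top 0.67 24.1 tray [229.3 115.9]
t 15.0 tray [-203.4  -41.3] z 77.7 rot [-1.571  0.    -1.321] F [ 0.4  0.4 -0.1] w 24.2
```

View pics/t5c.png

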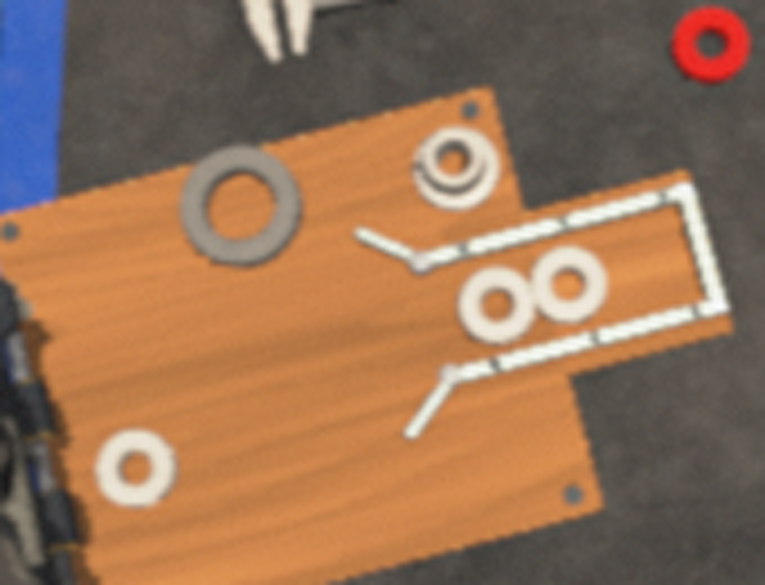

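A and B are both in the slot at x = 111 and 67. The fingers are behind C, so the same push again, mirrored.

Call:
arm_command(
  deltas=[
    [0,0.03,0.0015,0],
    [0,0.02,0,0],
    [0,0.01,0,0],
    [0.01,0,0,0],
    [0.01,0,0,0],
  ],
)

```text
time: 15.5
tool_pos: [453.2, 338.5, 18.2]
tcp_rot: [-1.57, -0.0, -1.324]
contact_force: [0.5, 1.2, 0.3]
grip_width: 24.0
```

Call:
arm_command(
  deltas=[
    [0.01,0,0.003,0],
    [0.01,0,0.003,0],
    [0.01,0,0.003,0],
    [0.01,0,0.003,0],
    [0.01,0,0.003,0],
  ],
)

```text
time: 16.0
tool_pos: [480.0, 293.8, 18.1]
tcp_rot: [-1.57, 0.0, -1.325]
contact_force: [-0.9, 1.5, 2.5]
grip_width: 24.3
```

Call:
arm_command(
  deltas=[
    [0.01,0,0.003,0],
    [0.01,0,0.003,0],
    [0.01,0,0.003,0],
    [0.01,0,0.003,0],
    [0.01,0,0.003,0],
  ],
)

```text
time: 16.5
tool_pos: [506.4, 248.9, 17.7]
tcp_rot: [-1.571, -0.0, -1.324]
contact_force: [-2.0, 2.0, 1.8]
grip_width: 24.0
```

Call:
arm_command(
  deltas=[
    [0.01,0,0.003,0],
    [0.01,0,0.003,0],
    [0.01,0,0.003,0],
    [0.01,0,0,0],
    [0.01,0,0,0],
  ],
)

```text
time: 17.0
tool_pos: [527.3, 202.5, 17.6]
tcp_rot: [-1.571, -0.0, -1.324]
contact_force: [-0.7, 2.4, 2.3]
grip_width: 24.1
```

Call:
arm_command(
  deltas=[
    [0.01,0,0,0],
    [0.005,0,0,0],
    [0,0,0,0],
  ],
)

```text
time: 17.3
tool_pos: [530.7, 187.7, 17.6]
tcp_rot: [-1.571, -0.001, -1.325]
contact_force: [-0.1, 0.5, -0.2]
grip_width: 23.8
```

Run:
```python
from h import *
c=rings("top","scene");stat()
```

```text
top 0.76 24.1 tray [111.1  -0.9]
top 0.5 22.0 tray [68.5 -2.6]
top 0.5 23.8 tray [229.  116.2]
scene 0.48 30.0 tray [215.9 108.2]
scene 0.44 25.4 tray [108.5  -4.5]
t 17.5 tray [-15.7   0.6] z 17.5 rot [-1.571 -0.    -1.324] F [-0.9 -0.2  0.5] w 24.1
```

Call:
arm_command(
  deltas=[
    [0,0,0,0],
    [0,0,-0.0005,0],
    [0.009,0,0,0],
    [0.009,0,0,0],
    [0.009,0,0,0],
  ],
  claw=227,
)

```text
time: 18.0
tool_pos: [536.7, 161.8, 17.6]
tcp_rot: [-1.571, 0.0, -1.324]
contact_force: [-0.0, 2.4, -0.1]
grip_width: 10.0
```

Call:
arm_command(
  deltas=[
    [0.009,0,0,0],
    [0.009,0,0,0],
    [0.009,0,0,0],
    [0,0,0,0],
  ],
)

```text
time: 18.4
tool_pos: [543.8, 134.7, 17.7]
tcp_rot: [-1.571, -0.001, -1.326]
contact_force: [-0.4, 0.3, -0.1]
grip_width: 10.1
```

Call:
arm_command(
  deltas=[
    [-0.02,0,0,0],
    [-0.04,0,0,0],
    [0,-0.04,0,0],
    [0,-0.04,0,0],
    [-0.04,-0.01,0,0],
  ],
)

```text
time: 18.9
tool_pos: [522.4, 231.4, 112.1]
tcp_rot: [-1.563, -0.002, -1.328]
contact_force: [1.2, 0.4, -0.1]
grip_width: 9.9
```

Call:
arm_command(
  deltas=[
    [-0.04,0,0,0],
    [-0.04,0,-0.01,0],
    [-0.04,0,-0.01,0],
    [0,0,0,0],
    [0,0,0,0],
  ],
)

```text
time: 19.4
tool_pos: [469.8, 345.2, 107.6]
tcp_rot: [-1.571, -0.001, -1.322]
contact_force: [-0.0, -0.6, -0.5]
grip_width: 10.1
```

Run:
```python
from h import *
c=rings("scene");a=c["img"][130:300,180:410,::-1]
c=rings("top");stat()
b=c["img"][150:280,210:380,::-1]
cv2.imwrite("pics/t6c.png",np.vstack([cv2.resize(a,(520,384)),cv2.resize(b,(520,398))])[:, :][:782])
cv2.imwrite("pics/t6d.png",np.hstack([cv2.resize(a,(400,296)),cv2.resize(b,(387,296))]))
for d in vision.regions_of(c,"big_ring")[:2]: print("big",to_tray(circ(c,d["mask"],23)[0]))
```

```text
scene 0.82 26.9 tray [65.1 -7.6]
scene 0.76 27.0 tray [108.9  -4.5]
scene 0.56 28.1 tray [149.7  -4.4]
scene 0.49 33.6 tray [217.  107.2]
top 0.78 21.9 tray [229.  116.1]
top 0.68 23.0 tray [157.2   1.4]
top 0.49 23.0 tray [112.6  -0.7]
top 0.48 21.4 tray [70.6 -1. ]
t 19.6 tray [-180.2  -19.5] z 107.7 rot [-1.571 -0.    -1.326] F [ 1.2 -1.2 -0.3] w 10.1
big [-61.5134816   93.21572513]
```

View pics/t6d.png

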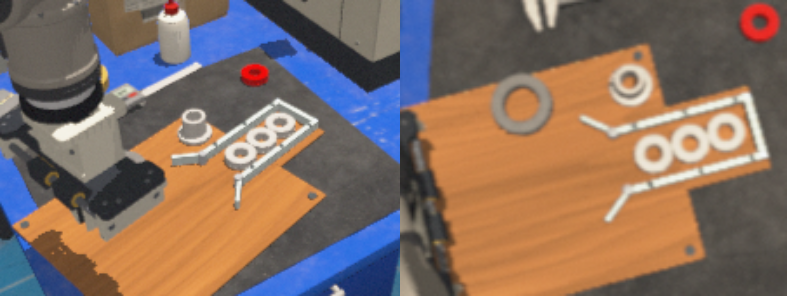

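All three rings lie flat in a row in the slot, and the last is at about x = 69 (it must be past 60). The big ring and bush have not moved, and the arm is clear.

```bash
python3 -c "
from h import *
print(job.close_job())"
```

```text
the job is handed in; nothing more can be done
None
```

All three small rings are in the slot past the gate, and I handed the job in at about 19.6 s of the 64 s allowed. I pushed them one at a time with the fingertips; nothing was lifted.

- **Rings:** In the last top view the centres are at tray x of about 71, 113 and 157 mm. The limit for being past the gate is 60 mm and the end stop is at 190 mm. All three lie flat, within 2 mm of the slot's middle.
- **Disagreement between cameras:** The scene view put the rings 4–8 mm shorter in x and 3–7 mm off in y. It showed the same kind of offset on rings that had not been moved. The finger position gives about 69 mm for the last ring, which agrees with the top view.
- **Everything else:** The big ring measured within 2 mm of where it started. The bush and the red look-alike showed no movement in the pictures. I did not check the caliper and tin by measurement, but the arm never came near them at low height.
- **Forces:** Readings during the pushes stayed at 4 N or below.

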